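Find the clear gap of a seed mill with a feeler blade

TASK

Only one setting of the seed mill is open: take the feeler gauge from its stand and try its blade gently, straight down, in the mill's crushing gaps until you find one that it enters fully; where it jams, do not force it (stay well under 25 N) but draw it out and try another. Leave the gauge standing fully home in the clear gap, its flange down on the rubber strips of the mill's top, let go of it, and leave the jars and the cup where they are.

Things in the scene. Friction and masses are not known exactly. Their poses are not given: they have to be found in the camera images.
- gauge: Feeler gauge, 0.11 to 0.18 kg, standing upright in its stand at the start. Bottom to top: flat steel blade 24 mm wide (its x), 4 mm thick (its y), 40 mm long; steel flange 44 (x) x 20 (y) x 6 mm; black handle 30 (x) x 16 (y) mm, from 46 to 104 mm above the blade's end. Grip the handle across its 16 mm. Origin: centre of the blade's lower end; z up along the blade
- gauge_tip (a point): Centre of the blade's lower end (same point as the gauge's origin); the flange's underside is 40 mm above it
- gauge_grip (a point): Middle of the gauge's handle, 78 mm above the blade's end
- stand: Grey plastic block 70 (x) x 50 (y) x 45 mm tall, fixed, with a 27 x 6.6 mm slot along its x in the middle of the top, in which the gauge stands, its flange resting on the block's top. Origin: centre of its underside
- mill: Grey bench seed mill, fixed, 130 (x) x 270 (y) mm, with a flat aluminium top plate 100 mm above the bench and a ribbed motor 81 mm high along its far (+x) side. In the middle of the top plate three parallel crushing gaps, 30 mm apart, in a row along the mill's y. One is clear (now and then two neighbours), the others blocked inside; which cannot be seen. Origin: centre of its underside, z up
- gap_0 (a point): Centre of the mouth of the gap on the mill's -y side, level with the top plate; x along the gap, y across, z up. Every mouth is 32 mm long (x) and 10 mm wide. Below it two sprung steel jaws lead in from 10 mm apart to 2 mm apart at 12 mm depth and hide what is below; each gives up to 5 mm. Wedging the blade between them takes 4 to 7 N, then it slides with 1 to 3 N of drag
- gap_1 (a point): Centre of the mouth of the middle gap, as gap_0. In a clear gap the blade goes down the full 40 mm, until its flange sits on the top plate. Two soft sprung black rubber strips, 8 x 84 mm, 2.5 mm proud of the plate, run past the ends of the mouths: the flange lands on them 37.5 mm down, and resting on them is home; pressing them flat takes 2 to 7 N each
- gap_2 (a point): Centre of the mouth of the gap on the mill's +y side, as gap_0. In any blocked gap the blade's end meets a sprung stop 17 or 24 mm below the top plate; it resists with 8 N at once, on top of the drag, and 1 N more per mm; after 8 mm it is solid
- jar_a: Lidded seed jar, 58 mm across, 85 mm tall, loose, orange lentils; origin: centre of its underside
- jar_b: Lidded seed jar, 58 mm across, 85 mm tall, loose, pale chickpeas; origin: centre of its underside
- jar_c: Lidded seed jar, 58 mm across, 85 mm tall, loose, pale chickpeas; origin: centre of its underside
- cup: Clear plastic seed cup, 56 mm across, 60 mm tall, loose, empty; origin: centre of its underside
Things that resemble listed ones, but are neither listed nor needed, are in the scene too. Of the things that look like the gauge, the smaller one is meant.

How it is judged:
By the outcome, as a careful person would: the job done as asked, in the order asked, and still so for the second after the job is handed in, with the robot touching nothing.
It also fails if it takes over 72 s, if anything falls off the work surface, if the arm or the gripper's body presses on something with over 40 N, if the wrist force passes 120 N, or if a joint passes its speed limit or range.

ROBOT

A 6-joint arm with a two-finger parallel gripper is mounted at the origin on the work surface. World frame = base frame: x ahead of the robot, y to its left, z up, the work surface at z = 0. Lengths are in m, angles in rad, forces in N, time in s.
With the tool pointing down it reaches from about 0.35 to 0.975 m from the base axis. Payload 7.1 kg.
Tool frame: the origin (TCP) lies at the very end of the fingers, on their centre line; the grasp point (between the pads) lies r.tcp_to_grasp behind it (r.tcp_to_grasp is the distance from the TCP to the grasp point, in m); z points along the fingers, y is the direction in which the jaws open and shut (so a half turn about z gives the same grasp; the last joint's range is limited). The gripper opens to 88 mm and grips with 3 to 60 N. Pads are 20 mm wide; open, the fingers measure 115 mm over their backs; the gripper's body (75 mm by 178 mm) begins 61 mm behind the grasp point.
Start: joints at [-1.304, 0.423, 1.63, -0, 1.089, -0.019], TCP at [0.176, -0.6, 0.223] pointing down, gripper open.
Joint ranges: [-3, 3], [-0.9, 2.11], [0.09, 2.58], [-1.31, 4.45], [0.11, 2.69], [-2.54, 2.54]. Speed limits (rad/s): [2.39, 2.39, 3.01, 3.14, 3.14, 3.14].

INTERFACE

Orientations are given as a unit quaternion [w, x, y, z].
In Python, from bench import r, optics, job gives the robot as it stands.
- The arm moves only by the tool arm_command, never from a script. Its arguments are lists of equal length, an entry for each row: "turn": the turn, a rotation vector about the tool's x, y, z in degrees, a list of three; "translation": the shift along the tool's x, y, z in mm, a list of three; "gripper": the finger opening in mm, from 0 to 87.8. A call has 1 to 10 rows; each row shifts and turns the commanded pose from where the row before left it, along the tool's axes as they then stand; what a row does not reach is not made up. A row lasts 1/10 s, in which the tool goes at most 50 mm and 8.59 degrees, less where a joint would pass 70% of its speed; a pose out of reach is approached as far as the arm can. A call with a gripper value outside its range is refused whole. The fingers move at their own pace and stop on an object; "newtons" is the grip in N (left out, the last holds). Time passes only in rows, so rows that do not move let the fingers close. It gives the time, the measured TCP pose, the force and the opening at its end, in the units of the state.
- r.get_obs(): the state, without advancing time (a new reading comes with each control period).
- optics.read_camera(name): name is "scene" or "top"; returns a dict with "frame" (420x560x3 uint8, red, green, blue), "fx", "fy", "cx", "cy" (pixels), "view" (4x4, takes a point from world to camera coordinates). Camera axes: x right, y up, looking along -z (the intrinsics and any distortion apply to the point x, -y, -z); pixel columns grow to the right and rows downward; lengths in m; the calibration is good to about 2 mm. A picture is of the moment at which its call begins. There is no depth.
- job.finish_job(): hands the job in, once; it reports no verdict.
The state is a dict: "clock": time; "q": joint angles; "qvel": joint speeds; "tau": joint torques, N m; "ee_pos": TCP position; "ee_rot": TCP orientation; "ft_force": force on the tool from outside, world axes, zero at the start; "wrist_torque": the same for the moment, N m; "finger_gap": opening from 0.0 (shut) to 1.0 (fully open).
Only numpy, scipy, OpenCV 4.12 (cv2) and the standard library are available. Lean on these libraries where they do the work, as an engineer would, in place of code of your own. Each camera call takes 0.05 s, during which the arm holds its last target. There are 200 camera calls.

## Working session

There is one attempt and no reset: what is moved stays moved. The work goes in short steps, Python scripts to look and compute and a tool call to move; the robot and the scene stay as the last step left them, time stands still between calls to the robot, and variables do not carry over. Pictures are saved under pics/ and viewed, about 8 in all and at most 12, crops included, and the job is handed in when it is done.

Besides the shell and the picture viewer there is one more tool, called after "Call:" as a command line: name --argument value ..., lists and objects as JSON in quotes. arm_command: Moves the arm, as the interface text tells. Its arguments: {"type":"object","properties":{"turn":{"type":"array","items":{"type":"array","items":{"type":"number"}}},"translation":{"type":"array","items":{"type":"array","items":{"type":"number"}}},"gripper":{"type":"array","items":{"type":"number"}},"newtons":{"type":"number"}},"required":["turn","translation","gripper"]}

```bash
mkdir -p pics; python3 - <<'E'
from bench import r, optics, job
import cv2,numpy as np
for n in("scene","top"):
    d=optics.read_camera(n); np.savez(f"{n}.npz",**d)
    cv2.imwrite(f"pics/{n}0.png",d["frame"][:,:,::-1])
    print(n,d["fx"],d["fy"],d["cx"],d["cy"],[k for k in d]);print(np.round(d["view"],4))
print(r.get_obs(),r.tcp_to_grasp)
E
```

```text
scene 383.27448161436797 383.27448161436797 279.63607340636923 215.69648507509345 ['frame', 'fx', 'fy', 'cx', 'cy', 'view']
[[-0.6874  0.7263 -0.0049  0.3626]
 [-0.53   -0.4969  0.6872  0.2396]
 [ 0.4967  0.475   0.7264 -1.1747]
 [ 0.      0.      0.      1.    ]]
top 433.11242251742055 433.11242251742055 281.26098844575955 212.30419298943278 ['frame', 'fx', 'fy', 'cx', 'cy', 'view']
[[-8.6200e-02 -9.9630e-01 -3.0000e-04  3.7500e-02]
 [ 9.7300e-01 -8.4300e-02  2.1500e-01 -5.4040e-01]
 [-2.1420e-01  1.8300e-02  9.7660e-01 -1.2176e+00]
 [ 0.0000e+00  0.0000e+00  0.0000e+00  1.0000e+00]]
{'clock': 0.1, 'q': array([-1.30399676e+00,  4.23757180e-01,  1.63059830e+00,  3.88629601e-05,
        1.08859615e+00, -1.89744678e-02]), 'qvel': array([-3.54171456e-05, -3.44851294e-04, -9.06819162e-04, -6.55260363e-04,
       -8.81578278e-04,  4.48234667e-04]), 'tau': array([-7.73672091e-04, -5.45613384e+01, -2.74324608e+01,  6.45151455e-02,
        1.87735580e-02, -2.89330535e-05]), 'ee_pos': array([ 0.17610722, -0.59915973,  0.22198995]), 'ee_rot': array([-6.76405975e-04,  9.89810063e-01,  1.42392337e-01, -6.69041300e-05]), 'ft_force': array([-0.47881122, -0.31381978,  0.18747413]), 'wrist_torque': array([ 0.02190778, -0.01122362, -0.00746548]), 'finger_gap': 1.000306745716037} 0.0187
```

View pics/scene0.png

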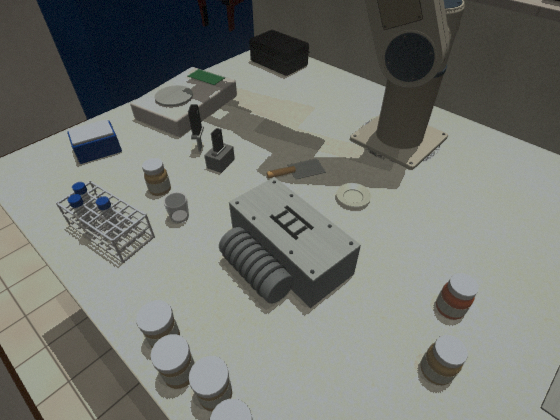

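View pics/top0.png

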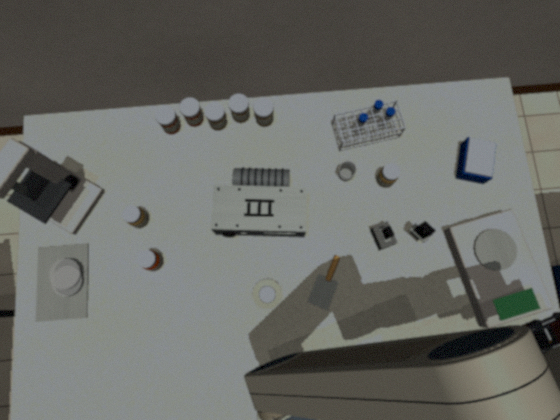

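Scene view: the mill is at (293,240), with its gaps at about (292,222). Two things look like the gauge: A at scene (217,140) / top (384,233), short, in a grey block, and B at scene (196,122) / top (422,230), taller. A is the smaller and stands in the grey block. I'll confirm with one enlarged crop.

```bash
cat > h.py <<'E'
import numpy as np,cv2
def ray(d,u,v):
    V=d["view"];R=V[:3,:3];c=-R.T@V[:3,3]
    k=np.array([(u-d["cx"])/d["fx"],-(v-d["cy"])/d["fy"],-1.]);k=R.T@k
    return c,k/np.linalg.norm(k)
def plane(d,u,v,z):
    c,k=ray(d,u,v);return c+k*(z-c[2])/k[2]
def tri(d1,p1,d2,p2):
    c1,k1=ray(d1,*p1);c2,k2=ray(d2,*p2)
    s=np.linalg.lstsq(np.c_[k1,-k2],c2-c1,rcond=None)[0]
    a=c1+k1*s[0];b=c2+k2*s[1];return (a+b)/2,np.linalg.norm(a-b)
def proj(d,p):
    q=d["view"][:3,:3]@np.asarray(p)+d["view"][:3,3]
    return d["cx"]+d["fx"]*q[0]/-q[2],d["cy"]+d["fy"]*-q[1]/-q[2]
E
python3 - <<'E'
from h import *
s=dict(np.load("scene.npz"));t=dict(np.load("top.npz"))
for n,p in dict(A=((217,131),(388,226)),B=((195,108),(428,226)),blk=((217,157),(384,235))).items(): print(n,tri(s,p[0],t,p[1]))
def crop(d,u,v,w,h,W,H): return cv2.resize(d["frame"][v:v+h,u:u+w,::-1],(W,H),interpolation=cv2.INTER_CUBIC)
a=crop(s,180,95,70,80,350,400);b=crop(t,360,200,80,57,400,285)
c=crop(s,220,170,150,135,400,300)[:,:];e=crop(t,205,160,110,82,400,300)
o=np.zeros((600,800,3),np.uint8);o[:300,:350]=a[50:350];o[:285,400:]=b;o[300:,:400]=c;o[300:,400:]=e
cv2.imwrite("pics/c1.png",o)
E
```

```text
A (array([ 0.4600964 , -0.29699708,  0.11618641]), np.float64(0.01213653976955944))
B (array([ 0.44719385, -0.40112358,  0.1358393 ]), np.float64(0.012235774965944718))
blk (array([ 0.45459307, -0.31239518,  0.01765294]), np.float64(0.0008369567206773998))
```

View pics/c1.png

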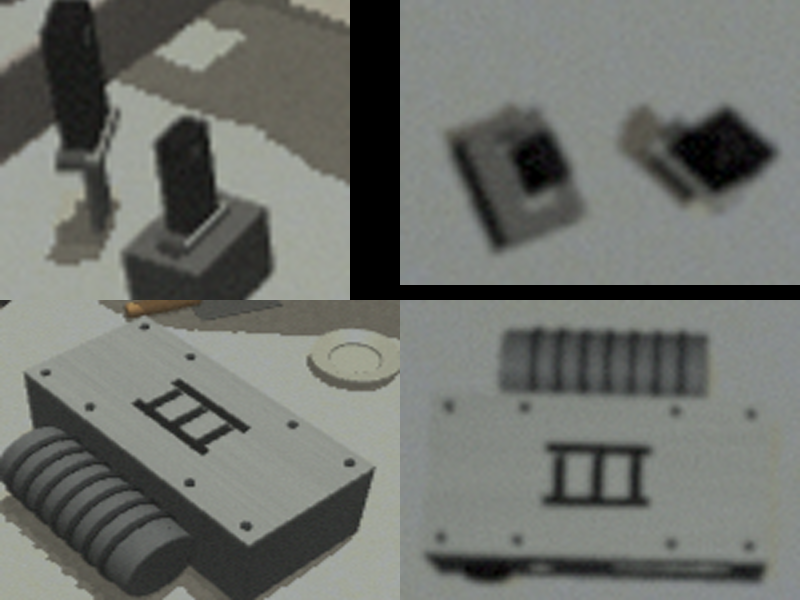

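Confirmed: A (crop (188,175), scene (217,140), top (384,233)) is the short gauge in the grey block. B is larger, about 13 cm tall, and stands in a clip, so it is the lookalike. Next I'll measure the block, the handle and the mill's strip pattern.

```bash
python3 - <<'E'
from h import *
s=dict(np.load("scene.npz"));t=dict(np.load("top.npz"))
def mask(d,x0,y0,x1,y1,lo,hi,seed):
    g=cv2.GaussianBlur(cv2.cvtColor(d["frame"],cv2.COLOR_RGB2GRAY),(0,0),.6).astype(float)
    S=6;g=cv2.resize(g[y0:y1,x0:x1],None,fx=S,fy=S,interpolation=cv2.INTER_CUBIC)
    m=((g>lo)&(g<hi)).astype(np.uint8)
    n,l=cv2.connectedComponents(m);k=l[int((seed[1]-y0+.5)*S),int((seed[0]-x0+.5)*S)]
    c=cv2.findContours((l==k).astype(np.uint8),0,2)[0][0].reshape(-1,2)
    return (c+.5)/S-.5+[x0,y0],g
def poly(c,eps):
    return cv2.approxPolyDP(cv2.convexHull(c.astype(np.float32)),eps,True).reshape(-1,2)
for n,d,box,seed,th in(("mill top",t,(232,190,292,222),(259,200),75),("mill scene",s,(262,195,330,250),(292,208),75)):
    g=cv2.cvtColor(d["frame"],cv2.COLOR_RGB2GRAY)[box[1]:box[3],box[0]:box[2]]
    print(n,g.min(),np.median(g))
    m=(g<.6*np.median(g)).astype(np.uint8);ys,xs=np.nonzero(m)
    P=np.array([plane(d,x+box[0],y+box[1],.1015)[:2]for x,y in zip(xs,ys)])
    print(len(P),cv2.minAreaRect((P*1000).astype(np.float32)),P.mean(0))
for n,d,box,seed in(("blk top",t,(366,212,404,255),(380,240)),("blk scene",s,(198,120,243,175),(217,160))):
    g=cv2.cvtColor(d["frame"],cv2.COLOR_RGB2GRAY)[box[1]:box[3],box[0]:box[2]]
    print(n,g.min(),np.percentile(g,[10,30,50,90]))
    for th in (.75,.3):
        T=th*np.percentile(g,85)
        c,_=mask(d,*box,-99,T,seed if th>.5 else ((391,230)if d is t else(217,138)))
        p=poly(c,1.2);print(th)
        for q in p: print(np.round(q,1),*[np.round(plane(d,*q,z)[:2],3) for z in(0,.045,.109)])
E
```

```text
mill top 25 134.0
239 ((553.2826538085938, 53.300785064697266), (79.46676635742188, 46.88298416137695), 85.04804992675781) [0.5530846  0.05467487]
mill scene 30 146.0
581 ((571.2442626953125, 54.61740493774414), (123.84864807128906, 145.10076904296875), 82.92076110839844) [0.57230826 0.05984045]
blk top 0 [ 56.  97. 136. 139.]
0.75
[386.2 221.4] [ 0.498 -0.329] [ 0.49  -0.317] [ 0.479 -0.301]
[393.8 232.2] [ 0.463 -0.347] [ 0.456 -0.335] [ 0.446 -0.317]
[395.9 242.1] [ 0.432 -0.35 ] [ 0.426 -0.337] [ 0.418 -0.319]
[378.8 250.1] [ 0.412 -0.294] [ 0.407 -0.284] [ 0.4   -0.269]
[370.1 232.8] [ 0.467 -0.275] [ 0.461 -0.265] [ 0.451 -0.251]
[369.1 226.4] [ 0.487 -0.275] [ 0.48  -0.265] [ 0.469 -0.251]
[381.2 221.1] [ 0.501 -0.314] [ 0.493 -0.303] [ 0.481 -0.287]
0.3
[403.4 211.6] [ 0.524 -0.386] [ 0.515 -0.372] [ 0.503 -0.353]
[403.4 254.4] [ 0.393 -0.367] [ 0.389 -0.354] [ 0.382 -0.335]
[365.6 254.4] [ 0.403 -0.253] [ 0.398 -0.244] [ 0.392 -0.231]
[365.6 211.6] [ 0.534 -0.27 ] [ 0.525 -0.26 ] [ 0.512 -0.246]
blk scene 22 [ 42.  82. 102. 163.]
0.75
[242.4 119.6] [ 0.258 -0.422] [ 0.303 -0.368] [ 0.368 -0.29 ]
[242.4 138.1] [ 0.327 -0.347] [ 0.369 -0.297] [ 0.427 -0.227]
[233.9 159.6] [ 0.416 -0.287] [ 0.451 -0.241] [ 0.502 -0.176]
[219.2 174.4] [ 0.488 -0.268] [ 0.518 -0.223] [ 0.562 -0.16 ]
[205.6 169.1] [ 0.499 -0.313] [ 0.529 -0.266] [ 0.572 -0.199]
[197.6 156.2] [ 0.478 -0.376] [ 0.509 -0.324] [ 0.554 -0.251]
[197.6 119.6] [ 0.357 -0.529] [ 0.397 -0.468] [ 0.452 -0.38 ]
0.3
[217.6 128.9] [ 0.347 -0.44 ] [ 0.387 -0.385] [ 0.444 -0.306]
[220.2 130.4] [ 0.347 -0.428] [ 0.387 -0.373] [ 0.444 -0.295]
[222.4 145.9] [ 0.396 -0.361] [ 0.432 -0.311] [ 0.485 -0.239]
[215.9 151.1] [ 0.425 -0.356] [ 0.46  -0.306] [ 0.51  -0.234]
[213.2 149.2] [ 0.425 -0.369] [ 0.46  -0.318] [ 0.509 -0.245]
[211.6 133.4] [ 0.376 -0.435] [ 0.414 -0.38 ] [ 0.468 -0.301]
```

```bash
python3 - <<'E'
from h import *
s=dict(np.load("scene.npz"));t=dict(np.load("top.npz"))
g=lambda d:cv2.cvtColor(d["frame"],cv2.COLOR_RGB2GRAY).astype(float)
T=g(t);D=np.clip(130-T,0,None);D[D<25]=0
# mill strips: centroid per column in top view
L=[]
for r0,r1 in((195,204),(210,219)):
    cols=np.arange(247,271);w=D[r0:r1,247:271]
    v=(w*np.arange(r0,r1)[:,None]).sum(0)/w.sum(0)
    b=np.polyfit(cols,v,1);ends=(w.sum(0));
    a,c=[plane(t,u,np.polyval(b,u),.1025) for u in(245,273)]
    L.append((a,c));dd=a-c;print("strip",np.round(b,3),np.round(a,4),np.round(c,4),"yaw",np.degrees(np.arctan2(-dd[0],dd[1])))
ys,xs=np.mgrid[192:222,236:282];w=D[192:222,236:282];
cu,cv=(w*xs).sum()/w.sum(),(w*ys).sum()/w.sum();C=plane(t,cu,cv,.1015);print("mill centre top",cu,cv,C)
print("proj scene",proj(s,C),"corners of strips in scene")
S=g(s);DS=np.clip(.75*np.median(S[200:245,270:325])-S,0,None)
# scene: dark weighted centroid around predicted pattern, connected comp
m=(S[190:255,255:335]<95).astype(np.uint8);n,l,st,ce=cv2.connectedComponentsWithStats(m)
print([(st[i].tolist(),np.round(ce[i]+[255,190],1).tolist()) for i in range(1,n) if st[i,4]>60])
# holes in the top view
m=(T[180:236,210:312]<105).astype(np.uint8);n,l,st,ce=cv2.connectedComponentsWithStats(m)
for i in range(1,n):
    if st[i,4]<12: print("hole",np.round(ce[i]+[210,180],1),np.round(plane(t,*(ce[i]+[210,180]),.1),4))
o=np.zeros((600,800,3),np.uint8)
def put(d,x0,y0,w,h,k,X):
    c=cv2.resize(d["frame"][y0:y0+h,x0:x0+w,::-1],None,fx=k,fy=k,interpolation=cv2.INTER_CUBIC)
    c=cv2.convertScaleAbs(c,alpha=1.5)
    for i in range(0,w,5):
        cv2.line(c,(i*k+k//2,0),(i*k+k//2,6 if i%10 else 14),(0,0,255),1)
        if i%10==0: cv2.putText(c,str(x0+i),(i*k,25),0,.4,(0,0,255),1)
    for i in range(0,h,5):
        cv2.line(c,(0,i*k+k//2),(6 if i%10 else 14,i*k+k//2),(0,0,255),1)
        if i%10==0: cv2.putText(c,str(y0+i),(15,i*k+k//2),0,.4,(0,0,255),1)
    o[:c.shape[0],X:X+c.shape[1]]=c
put(s,200,122,39,58,10,0);put(t,364,214,40,45,10,400)
cv2.imwrite("pics/c2.png",o)
E
```

```text
strip [1.80000e-02 1.95921e+02] [0.5757 0.0919 0.1025] [0.5673 0.0122 0.1025] yaw -6.036100971397027
strip [2.00000e-02 2.08736e+02] [0.5371 0.0945 0.1025] [0.5286 0.0154 0.1025] yaw -6.1198923399993905
mill centre top 258.75486398847056 207.48829039812645 [0.55183439 0.05426041 0.1015    ]
proj scene (np.float64(290.2713398921407), np.float64(220.53037816114008)) corners of strips in scene
[([15, 16, 44, 34, 427], [291.2, 222.2]), ([0, 37, 30, 28, 395], [265.2, 244.6])]
hole [218.1 188.7] [0.6179 0.1669 0.1   ]
hole [238.9 188.9] [0.6121 0.1073 0.1   ]
hole [280.2 189.8] [ 0.599  -0.0111  0.1   ]
hole [301.3 190.7] [ 0.5912 -0.0717  0.1   ]
hole [216.  224.5] [0.5133 0.1787 0.1   ]
hole [236.8 225.2] [0.5063 0.12   0.1   ]
hole [279.2 226.2] [0.4931 0.0008 0.1   ]
hole [300.5 226.5] [ 0.4869 -0.0592  0.1   ]
```

View pics/c2.png

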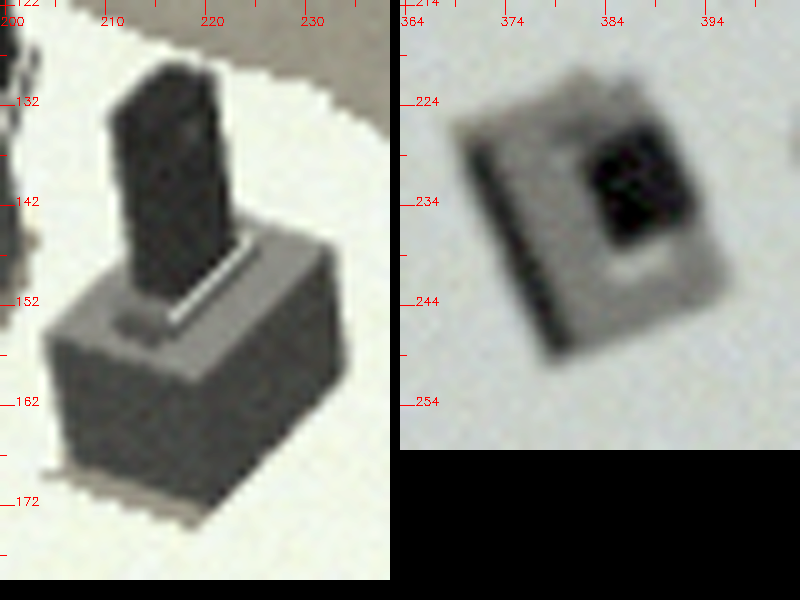

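```bash
python3 - <<'E'
from h import *
s=dict(np.load("scene.npz"));t=dict(np.load("top.npz"))
def show(n,d,pts,z):
    P=np.array([plane(d,*p,z)[:2] for p in pts]);print(n,np.round(P,4).tolist())
    for a,b in zip(P,np.roll(P,-1,0)): print("   edge",round(np.hypot(*(b-a)),4),round(np.degrees(np.arctan2(*(b-a)[::-1])),1))
    return P
P=show("scene blk L F R",s,[(204.3,154.5),(219.2,159.5),(232.8,146.3)],.045);print("centre",(P[0]+P[2])/2)
P=show("top blk BL BR TR",t,[(380.7,248.7),(396.8,241.5),(387.5,221.7)],.045);print("centre",(P[0]+P[2])/2)
# handle top face in scene: left, back.., right
P=show("handle top scene L R",s,[(210.8,133.0),(220.6,129.2)],.109);print(P.mean(0))
print("handle top tri",tri(s,(215.9,131.5),t,(388,230)))
print("mill tri",tri(s,(291.2,222.2),t,(258.75,207.5)),plane(s,291.2,222.2,.1015))
E
```

```text
scene blk L F R [[0.4919, -0.3172], [0.4783, -0.2706], [0.4137, -0.288]]
   edge 0.0485 106.3
   edge 0.0669 -164.9
   edge 0.0834 -20.4
centre [ 0.45280846 -0.30260735]
top blk BL BR TR [[0.4109, -0.29], [0.4279, -0.3399], [0.4891, -0.321]]
   edge 0.0528 -71.2
   edge 0.064 17.3
   edge 0.084 158.4
centre [ 0.44999948 -0.30546208]
handle top scene L R [[0.4685, -0.3043], [0.4395, -0.2988]]
   edge 0.0295 169.3
   edge 0.0295 -10.7
[ 0.45399521 -0.30151252]
handle top tri (array([ 0.45400405, -0.30195013,  0.10768326]), np.float64(0.0011634559188559255))
mill tri (array([0.55197104, 0.05542823, 0.09764868]), np.float64(0.002507080084358812)) [0.55400784 0.05885448 0.1015    ]
```

Block and handle agree across the views: gauge axis at (0.453,-0.303), yaw 16.5°, handle top measured at z=0.108 against 0.109 expected. Mill centre is (0.5525,0.055), yaw -6.2°, plate height measured at 0.098. The tool yaw is already 16.4°. Moving above the gauge.

Call:
arm_command --turn '[[0,0,0],[0,0,0],[0,0,0],[0,0,0],[0,0,0],[0,0,0],[0,0,0],[0,0,0],[0,0,0],[0,0,0]]' --translation '[[39,-23,0],[39,-23,0],[39,-23,0],[39,-23,0],[39,-23,0],[39,-23,0],[39,-23,0],[39,-23,0],[37,-22,0],[0,0,0]]' --gripper '[60,60,60,60,60,60,60,60,60,60]'

```text
clock: 1.1
ee_pos: [0.4555, -0.3003, 0.2225]
ee_rot: [-0.0, 0.989, 0.145, 0.0]
ft_force: [-0.5, -0.4, 1.0]
finger_gap: 0.685
```

```bash
python3 - <<'E'
from h import *
from bench import r,optics
s=dict(np.load("scene.npz"));t=dict(np.load("top.npz"))
for a,b in(((195,105),(428,228)),((195,107),(430,228)),((195,106),(427,232))):print("B top",tri(s,a,t,b))
print(r.get_obs()["ee_pos"],r.get_obs()["ft_force"])
d=optics.read_camera("scene");c=d["frame"][40:190,130:330,::-1]
cv2.imwrite("pics/s2.png",cv2.resize(c,None,fx=4,fy=4,interpolation=2))
E
```

```text
B top (array([ 0.44280542, -0.4002038 ,  0.14247559]), np.float64(0.006282267008555211))
B top (array([ 0.44203965, -0.40696917,  0.13402281]), np.float64(0.010679831690401926))
B top (array([ 0.43673539, -0.40233512,  0.13445836]), np.float64(0.0033798343108632843))
[ 0.45554141 -0.30028443  0.22249954] [-0.45855335 -0.43657292  0.9782241 ]
```

View pics/s2.png

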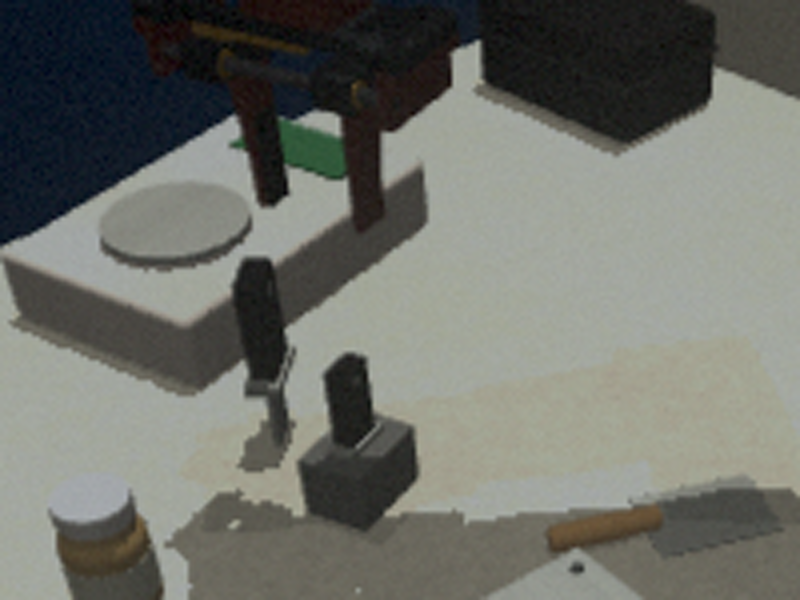

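The gripper hangs over the gauge. B's top is at about z=0.14, so I'll grip slightly above mid-handle (grasp z≈0.09) to keep the gripper body above it.

Call:
arm_command --turn '[[0,0,0],[0,0,0],[0,0,0],[0,0,0],[0,0,0],[0,0,0],[0,0,0],[0,0,0],[0,0,0],[0,0,0]]' --translation '[[-2,1,25],[0,0,25],[0,0,25],[0,0,25],[0,0,20],[0,0,15],[0,0,10],[0,0,5],[0,0,0],[0,0,0]]' --gripper '[44,44,44,44,44,44,44,44,44,44]' --newtons 30

```text
clock: 2.15
ee_pos: [0.4515, -0.3056, 0.0732]
ee_rot: [0.0, 0.99, 0.142, 0.0]
ft_force: [0.4, 1.0, -0.1]
finger_gap: 0.499
```

Call:
arm_command --turn '[[0,0,0],[0,0,0],[0,0,0],[0,0,0],[0,0,0],[0,0,0],[0,0,0],[0,0,0],[0,0,0],[0,0,0]]' --translation '[[0,0,0],[0,0,0],[0,0,0],[0,0,0],[0,0,0],[0,0,0],[0,0,0],[0,0,0],[0,0,0],[0,0,0]]' --gripper '[30,24,20,18,16,14,12,12,12,12]' --newtons 30

```text
clock: 3.15
ee_pos: [0.4515, -0.3052, 0.0728]
ee_rot: [0.0, 0.99, 0.142, 0.0]
ft_force: [0.0, 0.3, 2.7]
finger_gap: 0.18
```

Gripped (opening 15.8 mm on the 16 mm handle). Lift, then carry to the middle gap.

Call:
arm_command --turn '[[0,0,0],[0,0,0],[0,0,0],[0,0,0],[0,0,0],[0,0,0],[0,0,0],[0,0,0],[0,0,0],[0,0,0]]' --translation '[[0,0,-5],[0,0,-10],[0,0,-15],[0,0,-20],[0,0,-20],[0,0,-20],[0,0,-20],[0,0,-15],[0,0,-10],[0,0,0]]' --gripper '[12,12,12,12,12,12,12,12,12,12]'

```text
clock: 4.15
ee_pos: [0.4519, -0.3055, 0.2093]
ee_rot: [0.001, 0.99, 0.142, 0.001]
ft_force: [0.8, 1.0, -1.5]
finger_gap: 0.18
```

Call:
arm_command --turn '[[0,0,0],[0,0,0],[0,0,0],[0,0,0],[0,0,0],[0,0,0],[0,0,0],[0,0,0],[0,0,0],[0,0,0]]' --translation '[[15,-25,0],[22,-35,0],[22,-35,0],[22,-35,0],[22,-35,0],[22,-35,0],[22,-35,0],[20,-35,0],[20,-30,0],[10,-17,0]]' --gripper '[12,12,12,12,12,12,12,12,12,12]'

```text
clock: 5.15
ee_pos: [0.551, 0.0571, 0.2068]
ee_rot: [-0.0, 0.99, 0.143, -0.001]
ft_force: [0.7, 0.1, -0.4]
finger_gap: 0.181
```

Call:
arm_command --turn '[[0,0,5],[0,0,6],[0,0,6],[0,0,5.6],[0,0,0],[0,0,0]]' --translation '[[0,0,0],[0,0,0],[0,0,0],[0,0,0],[0,0,0],[0,0,0]]' --gripper '[12,12,12,12,12,12]'

```text
clock: 5.75
ee_pos: [0.5506, 0.0545, 0.207]
ee_rot: [0.0, 0.999, -0.053, -0.001]
ft_force: [0.3, 0.1, -1.6]
finger_gap: 0.186
```

Call:
arm_command --turn '[[0,0,0],[0,0,0],[0,0,0],[0,0,0]]' --translation '[[0,0,10],[0,0,12],[0,0,5],[0,0,0]]' --gripper '[12,12,12,12]'

```text
clock: 6.15
ee_pos: [0.55, 0.0545, 0.1791]
ee_rot: [0.0, 0.999, -0.054, -0.001]
ft_force: [-0.7, -0.6, -1.1]
finger_gap: 0.183
```

```bash
python3 - <<'E'
from h import *
from bench import r,optics
o=r.get_obs();p=o["ee_pos"];print(p,o["ft_force"])
s=optics.read_camera("scene")
x0,y0,k=250,165,8
c=cv2.resize(s["frame"][y0:y0+75,x0:x0+100,::-1],None,fx=k,fy=k,interpolation=2);c=cv2.convertScaleAbs(c,alpha=1.4)
yaw=np.radians(-6.2);ex=np.array([np.cos(yaw),np.sin(yaw),0]);ey=np.array([-ex[1],ex[0],0])
M=np.array([.5525,.0555,.1])
def dot(P,col):
    u,v=proj(s,P);cv2.circle(c,(int((u-x0+.5)*k),int((v-y0+.5)*k)),3,col,-1)
for g in(-1,0,1):
    for e in(-.016,.016):dot(M+ey*.03*g+ex*e,(0,0,255))
tip=p+ex*.002-[0,0,.0678]
for e in(-.012,.012):
    for z in (0,.04):dot(tip+ex*e+[0,0,z],(0,255,0))
cv2.imwrite("pics/s3.png",c)
E
```

```text
[0.55000867 0.05447763 0.17914062] [-0.72385893 -0.58424639 -1.09974774]
```

View pics/s3.png

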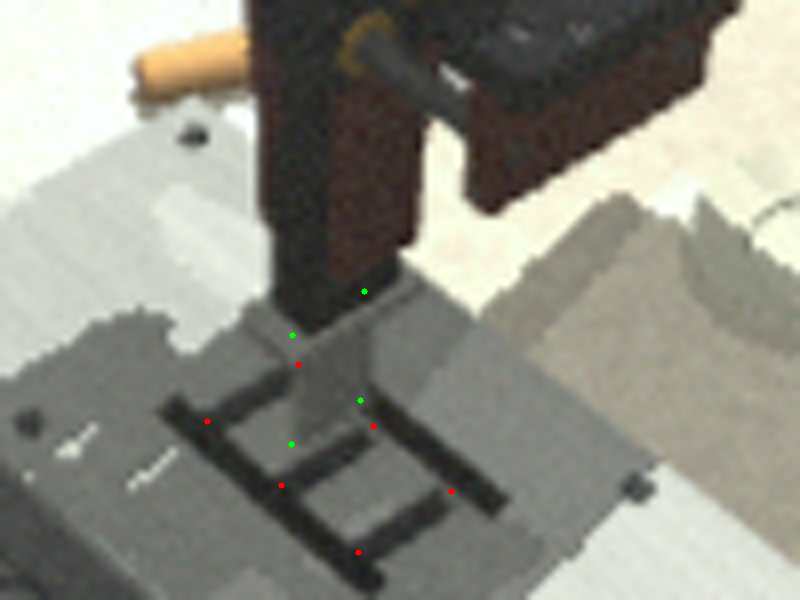

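Both sets of dots show the same small camera bias. The blade (bottom edge at crop (292,446)-(362,408)) hangs over the middle gap (crop (283,484)-(375,434)), about 1 mm short in y. I'll nudge it and go in slowly.

Call:
arm_command --turn '[[0,0,0],[0,0,0],[0,0,0],[0,0,0],[0,0,0],[0,0,0],[0,0,0]]' --translation '[[0.5,-1,0],[0,0,4],[0,0,4],[0,0,4],[0,0,3],[0,0,2],[0,0,0]]' --gripper '[12,12,12,12,12,12,12]'

```text
clock: 6.9
ee_pos: [0.5514, 0.0555, 0.1633]
ee_rot: [0.0, 0.999, -0.054, -0.0]
ft_force: [0.0, -0.2, -1.4]
finger_gap: 0.18
```

Call:
arm_command --turn '[[0,0,0],[0,0,0],[0,0,0],[0,0,0],[0,0,0],[0,0,0],[0,0,0]]' --translation '[[0,0,1],[0,0,1],[0,0,1],[0,0,1],[0,0,1],[0,0,1],[0,0,0]]' --gripper '[12,12,12,12,12,12,12]'

```text
clock: 7.6
ee_pos: [0.5517, 0.0556, 0.1577]
ee_rot: [-0.0, 0.999, -0.054, 0.0]
ft_force: [0.4, -0.7, -1.0]
finger_gap: 0.182
```

Call:
arm_command --turn '[[0,0,0],[0,0,0],[0,0,0],[0,0,0],[0,0,0]]' --translation '[[0,0,1],[0,0,1],[0,0,1],[0,0,0],[0,0,0]]' --gripper '[12,12,12,12,12]'

```text
clock: 8.1
ee_pos: [0.5517, 0.0555, 0.1546]
ee_rot: [0.0, 0.999, -0.054, 0.0]
ft_force: [1.5, -0.7, -0.6]
finger_gap: 0.177
```

Call:
arm_command --turn '[[0,0,0],[0,0,0],[0,0,0],[0,0,0]]' --translation '[[0,0,1],[0,0,1],[0,0,0],[0,0,0]]' --gripper '[12,12,12,12]'

```text
clock: 8.5
ee_pos: [0.5514, 0.0555, 0.1524]
ee_rot: [0.0, 0.999, -0.054, -0.0]
ft_force: [0.7, 0.6, -2.4]
finger_gap: 0.185
```

Call:
arm_command --turn '[[0,0,0],[0,0,0],[0,0,0],[0,0,0]]' --translation '[[0,0,1],[0,0,1],[0,0,0],[0,0,0]]' --gripper '[12,12,12,12]'

```text
clock: 8.9
ee_pos: [0.5515, 0.0555, 0.1506]
ee_rot: [0.0, 0.999, -0.054, -0.0]
ft_force: [0.5, -0.3, -3.1]
finger_gap: 0.18
```

Call:
arm_command --turn '[[0,0,0],[0,0,0],[0,0,0],[0,0,0]]' --translation '[[0,0,1],[0,0,1],[0,0,0],[0,0,0]]' --gripper '[12,12,12,12]'

```text
clock: 9.3
ee_pos: [0.5516, 0.0555, 0.1486]
ee_rot: [0.0, 0.999, -0.054, 0.0]
ft_force: [1.6, 0.2, -2.2]
finger_gap: 0.18
```

```bash
cat > look.py <<'E'
from h import *
from bench import r,optics
import sys
def look(name,x0=250,y0=165,w=100,h=75,k=8):
    s=optics.read_camera("scene")
    c=cv2.resize(s["frame"][y0:y0+h,x0:x0+w,::-1],None,fx=k,fy=k,interpolation=2)
    cv2.imwrite(name,cv2.convertScaleAbs(c,alpha=1.4));return s
E
python3 -c "
from look import *
look('pics/s4.png');o=r.get_obs();print(o['ee_pos'],o['ft_force'])"
```

```text
[0.55159809 0.05551641 0.14858618] [ 1.04139862  0.60861357 -1.77564997]
```

View pics/s4.png

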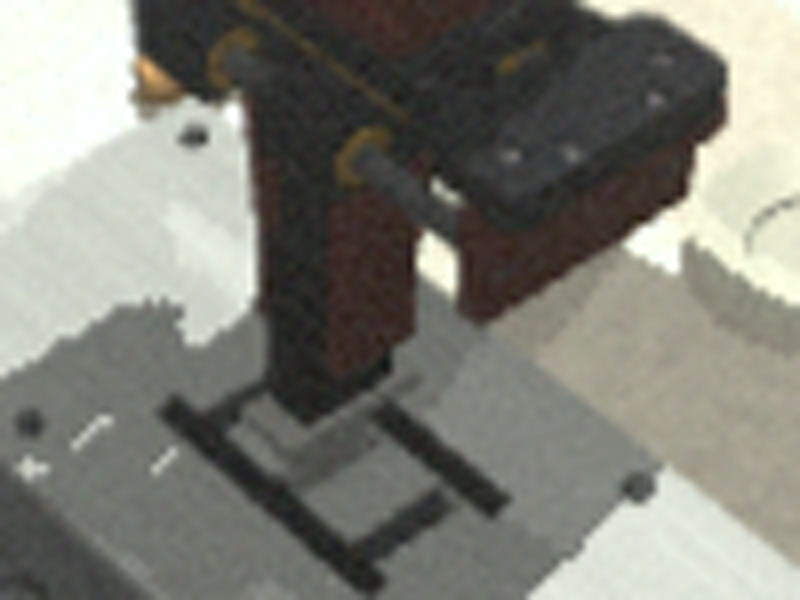

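The picture shows the blade in the middle gap, with the flange edge at crop (295,450) about 20 mm above the plate. That agrees with the pose, so it hasn't slipped. Continuing gently.

Call:
arm_command --turn '[[0,0,0],[0,0,0],[0,0,0]]' --translation '[[0,0,1],[0,0,1],[0,0,1]]' --gripper '[12,12,12]'

```text
clock: 9.65
ee_pos: [0.5516, 0.0555, 0.1457]
ee_rot: [-0.0, 0.999, -0.054, 0.0]
ft_force: [0.2, -0.6, 0.4]
finger_gap: 0.18
```

Call:
arm_command --turn '[[0,0,0],[0,0,0]]' --translation '[[0,0,1],[0,0,1]]' --gripper '[12,12]'

```text
clock: 9.85
ee_pos: [0.5516, 0.0555, 0.1436]
ee_rot: [-0.0, 0.999, -0.054, -0.0]
ft_force: [-0.5, 0.3, 0.2]
finger_gap: 0.179
```

Call:
arm_command --turn '[[0,0,0],[0,0,0]]' --translation '[[0,0,1],[0,0,1]]' --gripper '[12,12]'

```text
clock: 10.05
ee_pos: [0.5516, 0.0555, 0.1416]
ee_rot: [-0.0, 0.999, -0.054, 0.0]
ft_force: [0.8, -0.5, 0.3]
finger_gap: 0.178
```

Call:
arm_command --turn '[[0,0,0],[0,0,0]]' --translation '[[0,0,1],[0,0,1]]' --gripper '[12,12]'

```text
clock: 10.25
ee_pos: [0.5516, 0.0555, 0.1396]
ee_rot: [0.0, 0.999, -0.054, -0.0]
ft_force: [0.3, -0.0, 0.2]
finger_gap: 0.182
```

Call:
arm_command --turn '[[0,0,0],[0,0,0],[0,0,0],[0,0,0]]' --translation '[[0,0,1],[0,0,1],[0,0,1],[0,0,1]]' --gripper '[12,12,12,12]'

```text
clock: 10.65
ee_pos: [0.5516, 0.0555, 0.1356]
ee_rot: [-0.0, 0.999, -0.054, 0.0]
ft_force: [-0.3, -0.3, -0.1]
finger_gap: 0.185
```

The depth is 32 mm with drag only, so the middle gap is clear. I'll bring the flange down onto the strips.

Call:
arm_command --turn '[[0,0,0],[0,0,0],[0,0,0],[0,0,0],[0,0,0]]' --translation '[[0,0,1],[0,0,1],[0,0,1],[0,0,1],[0,0,0.5]]' --gripper '[12,12,12,12,12]'

```text
clock: 11.15
ee_pos: [0.5516, 0.0555, 0.1311]
ee_rot: [0.0, 0.999, -0.054, -0.0]
ft_force: [0.0, -0.3, 0.7]
finger_gap: 0.184
```

Call:
arm_command --turn '[[0,0,0],[0,0,0]]' --translation '[[0,0,0.5],[0,0,0.5]]' --gripper '[12,12]'

```text
clock: 11.35
ee_pos: [0.5516, 0.0555, 0.1302]
ee_rot: [-0.0, 0.999, -0.054, -0.0]
ft_force: [-2.2, 0.6, 3.5]
finger_gap: 0.177
```

Call:
arm_command --turn '[[0,0,0],[0,0,0],[0,0,0]]' --translation '[[0,0,0.5],[0,0,0.5],[0,0,0]]' --gripper '[12,12,12]'

```text
clock: 11.65
ee_pos: [0.5516, 0.0555, 0.1295]
ee_rot: [-0.0, 0.999, -0.054, 0.0]
ft_force: [-1.7, 0.0, 4.6]
finger_gap: 0.182
```

Call:
arm_command --turn '[[0,0,0],[0,0,0],[0,0,0]]' --translation '[[0,0,0.5],[0,0,0],[0,0,0]]' --gripper '[12,12,12]'

```text
clock: 11.95
ee_pos: [0.5516, 0.0555, 0.1292]
ee_rot: [-0.0, 0.999, -0.054, 0.0]
ft_force: [-1.2, -0.2, 6.2]
finger_gap: 0.179
```

```bash
python3 -c "
from look import *
look('pics/s5.png');o=r.get_obs();print(o['ee_pos'],o['ft_force'],o['wrist_torque'])"
```

```text
[0.55159411 0.05550273 0.12916109] [-2.46878076 -0.75900014  5.63270738] [ 0.01104484  0.3988474  -0.00290322]
```

View pics/s5.png

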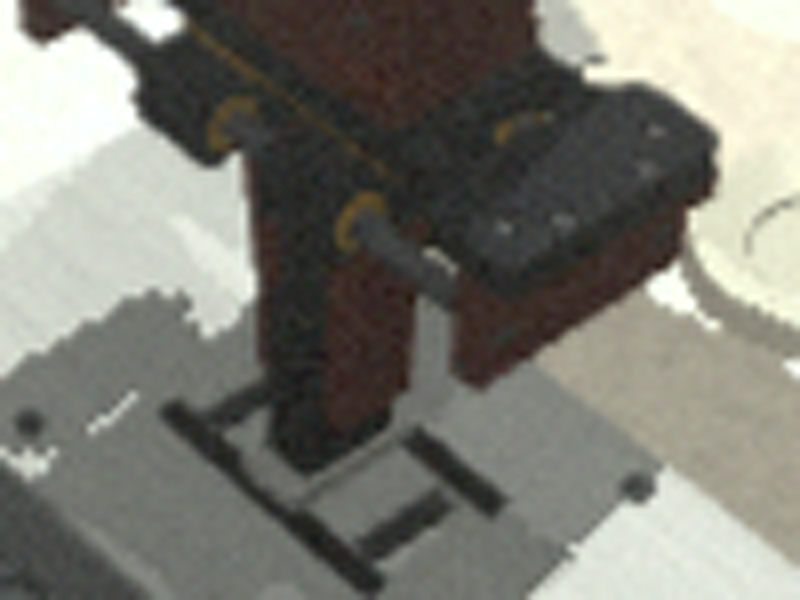

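The flange lies across both strips (crop (270,490) to (405,430)), with a reaction of about 7 N. Release and withdraw.

Call:
arm_command --turn '[[0,0,0],[0,0,0],[0,0,0],[0,0,0],[0,0,0],[0,0,0],[0,0,0],[0,0,0]]' --translation '[[0,0,0],[0,0,0],[0,0,0],[0,0,0],[0,0,0],[0,0,0],[0,0,0],[0,0,0]]' --gripper '[15,18,22,26,32,38,44,44]'

```text
clock: 12.8
ee_pos: [0.5516, 0.0555, 0.1286]
ee_rot: [0.0, 0.999, -0.054, -0.0]
ft_force: [-0.0, -0.1, 0.6]
finger_gap: 0.5
```

Call:
arm_command --turn '[[0,0,0],[0,0,0],[0,0,0],[0,0,0],[0,0,0],[0,0,0],[0,0,0],[0,0,0],[0,0,0],[0,0,0]]' --translation '[[0,0,-5],[0,0,-10],[0,0,-15],[0,0,-20],[0,0,-25],[0,0,-25],[0,0,-20],[0,0,-15],[0,0,-5],[0,0,0]]' --gripper '[44,44,44,44,44,44,44,44,44,44]'

```text
clock: 13.8
ee_pos: [0.552, 0.0555, 0.2698]
ee_rot: [-0.0, 0.999, -0.054, 0.001]
ft_force: [0.3, -0.3, 0.8]
finger_gap: 0.501
```

```bash
python3 -c "
from look import *
s=look('pics/s6.png');o=r.get_obs();print(o['ee_pos'],o['ft_force'])
yaw=np.radians(-6.2);ex=np.array([np.cos(yaw),np.sin(yaw),0])
for z in(.1015,.1025,.109,.1665):print(z,[np.round((np.array(proj(s,np.array([.5525,.0555,z])+ex*e))-[249.5,164.5])*8) for e in(-.022,-.015,0,.015,.022)])"
```

```text
[0.55149465 0.05549745 0.26885158] [ 0.28199399 -0.23876652  0.64677933]
0.1015 [array([390., 412.]), array([371., 425.]), array([328., 452.]), array([285., 480.]), array([264., 493.])]
0.1025 [array([390., 409.]), array([371., 422.]), array([328., 449.]), array([285., 477.]), array([264., 490.])]
0.109 [array([391., 392.]), array([371., 405.]), array([328., 432.]), array([285., 460.]), array([264., 473.])]
0.1665 [array([398., 233.]), array([377., 245.]), array([332., 273.]), array([286., 301.]), array([264., 314.])]
```

View pics/s6.png

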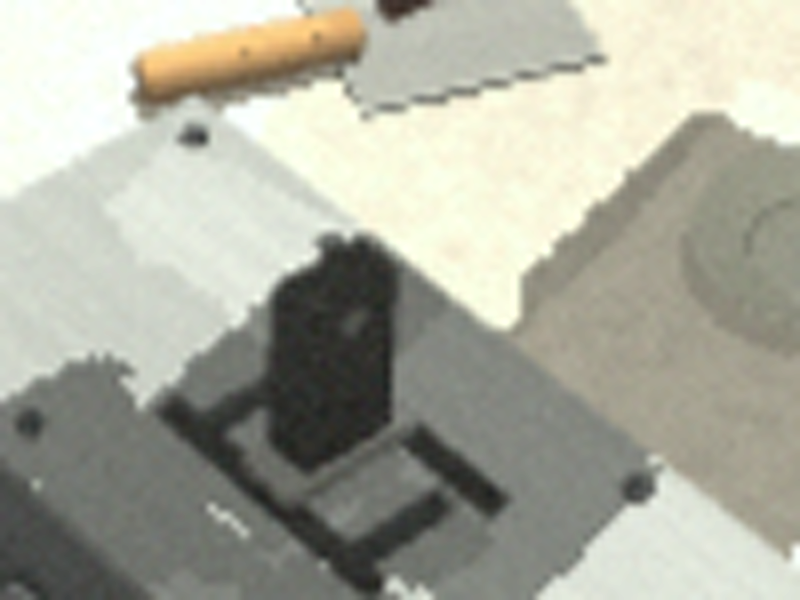

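The gauge stands upright with its flange across both strips. The handle top is at crop (335,275) against (332,273) predicted for home, and the gripper is clear. Handing in.

```bash
python3 -c "
from bench import job
print(job.finish_job())"
```

```text
the job is handed in; nothing more can be done
None
```

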